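# Take off the bearing cap of unknown thread hand

## Robot

A 7-joint arm with a two-finger parallel gripper is mounted at the origin on a cart in front of the work surface, level with it; the furniture and walls round the work are solid. World frame = base frame: x ahead of the robot, y to its left, z up, the work surface at z = 0. Lengths are in m, angles in rad, forces in N, time in s.
With the tool pointing down it reaches from about 0.35 to 0.9 m from the base axis. Payload 8.1 kg.
Tool frame: the origin (TCP) lies between the finger pads; the fingertips stand 11 mm ahead of it and the grasp point (between the pads) lies 8 mm behind it; z points along the fingers, y is the line along which they close (so a half turn about z gives the same grasp; the last joint's range is limited). The gripper opens to 92 mm and grips with 3 to 60 N. Pads are 19 mm wide; open, the fingers measure 130 mm over their backs; the gripper's body (75 mm by 190 mm) begins 47 mm behind the grasp point.
Start: joints at [-0.103, 0.434, 0.025, 1.573, -0.012, 1.134, -0.075], TCP at [0.625, -0, 0.238] pointing down, gripper open.
Joint ranges: [-2.62, 2.62], [-0.44, 2.09], [-1.27, 1.32], [0.08, 2.57], [-1.32, 4.46], [0.12, 2], [-2.74, 2.74]. Speed limits (rad/s): [2.22, 2.22, 3.01, 3.01, 3.14, 3.14, 3.14].

## Interface

Orientations are given as a rotation vector (axis times angle).
In Python, from cell import observe, get_image, camera_params, sign_off gives the robot as it stands.
- The arm moves only by the shell command python3 -m pendant 'ROWS' [FORCE]. ROWS is JSON, one flat list of numbers, 7 for each row, row after row: the shift along the tool's x, y, z in m, then the turn, a rotation vector about the tool's x, y, z in rad, then the finger opening in m, from 0 to 0.0918. In form: [dx, dy, dz, rx, ry, rz, jaw, dx, dy, dz, rx, ry, rz, jaw, ...]. A call has 1 to 10 rows; each row shifts and turns the commanded pose from where the row before left it, along the tool's axes as they then stand; what a row does not reach is not made up. A row lasts 1/8 s, in which the tool goes at most 62.5 mm and 10.7 degrees, less where a joint would pass 70% of its speed; a pose out of reach is approached as far as the arm can. A call is refused whole if a number of a shift passes 0.0625 or a number of a turn 0.188, either way. A call with a gripper value outside its range is refused whole. The fingers move at their own pace and stop on an object; FORCE is the grip in N (left out, the last holds). Time passes only in rows, so rows that do not move let the fingers close. It gives the time, the measured TCP pose, the force, the opening and the grip force at its end, in the units of the state.
- observe(): the state, without advancing time (a new reading comes with each control period).
- get_image(name): name is "scene" or "side" or "wrist"; returns the picture (384x512x3 uint8, red, green, blue); there is no depth.
- camera_params(name): a dict with "intrinsics" (3x3 intrinsics, pixels), "eye" and "rotation" of the camera in the world; the wrist camera has in their place "T_tool_cam" (4x4, takes a point from camera to tool coordinates, whose origin is the TCP and whose axes are the flange's). Camera axes: x right, y down, z forward; pixel columns grow to the right and rows downward; lengths in m; the calibration is good to about 2 mm. A picture is of the moment at which its call begins: read the wrist's pose just before it. camera_params takes no time and is no camera call.
- sign_off(): hands the job in; it is judged then, once.
The state is a dict: "clock": time; "joints": joint angles; "dq": joint speeds; "joint_efforts": joint torques, N m; "position": TCP position; "ee_rot": TCP orientation; "force": force on the tool from outside, world axes, zero at the start; "ft_torque": the same for the moment, N m; "width": opening from 0.0 (shut) to 1.0 (fully open); "gripper_force": force on a finger pad.
Only numpy, scipy, OpenCV 4.12 (cv2) and the standard library are available. Lean on these libraries where they do the work, as an engineer would, in place of code of your own. Each camera call takes 0.05 s, during which the arm holds its last target. There are 200 camera calls.

## Task

The black-knobbed cap of the green bearing case has to come off, and nobody knows whether it has a right-hand or a left-hand thread: try it one way, and if it will not go, the other way. Turn it about a quarter turn the way it loosens, then lift it off, and finish while still holding it level in the gripper about 10 cm above the opening. Leave the things that stand round the case where they are.

Things in the scene. Friction and masses are not known exactly. Their poses are not given: they have to be found in the camera images.
- case: Green cast bearing case, screwed to the bench; foot 182 x 118 x 10 mm, block 40 mm high. Origin on the bench right under the axis of the round opening; z up; x runs from the opening towards the aluminium cover plate. Block x -47 to +117, y -47 to +47 mm; plate with screw heads x 54 to 108 mm, top 47 mm high. The ring round the opening has 39 mm outer radius and is 46 mm high.
- case_seat (a point): Centre of the opening at the ring's top (46 mm above the bench), where the underside of the cap's flange rests; axes as the case's. The cap can be lifted straight out only when turned 1.1 to 1.9 rad from closed, in its loosening direction; 1.48 rad (85 degrees) is best. A freed cap lifts with a force change under 20 N, a locked one not even with 25 N.
- cap: Loose cap, 0.11 to 0.21 kg: round black knurled knob, 40 mm diameter, 5 to 33 mm above the origin; steel flange, 72 mm diameter, 5 mm thick; 28 mm spigot with lugs below, hidden in the case. Origin: centre of the flange's underside, z up. Closed, its x axis lies along the case's x and it cannot be lifted (play: 1.5 mm up, 2.5 mm sideways, 0.05 rad of turn). Red mark on the flange at -x.
- cap_grip (a point): On the cap's axis, 19 mm above its origin: mid-height of the knob. One way (ccw or cw from above, drawn anew, not visible) the cap meets a hard stop at once; the other way it turns easily, not rising, to a stop at 2.0 rad. Gripped with 50 N it turns along, under 0.25 N m; at a stop the moment reaches 0.3 to 0.6 N m, then the fingers slip in jerks.
- bit_bottle: Bystander: clear bit bottle standing on its blue cap, 43 x 45 x 64 mm; origin under its centre.
- fuse_box: Bystander: small yellow and black carton, 56 x 38 x 26 mm; origin under its centre.
- side_cutters: Bystander: small side cutters with blue grips lying flat, 100 x 49 x 13 mm; origin under its centre.
Things that resemble listed ones, but are neither listed nor needed, are in the scene too. What is shaped like the cap but orange or yellow is not meant.

How it is judged:
By the outcome, as a careful person would: the job done as asked, in the order asked, and still so for the second after the job is handed in, while the arm keeps its last pose, push and grip.
It also fails if it takes over 45 s, if anything falls off the work surface, if the arm or the gripper's body presses on something with over 40 N, if the wrist force passes 120 N, or if a joint passes its speed limit or range.

## Working session

There is one attempt and no reset: what is moved stays moved. The work goes in short steps, Python scripts to look and compute and a shell command to move; the robot and the scene stay as the last step left them, time stands still between calls to the robot, and variables do not carry over. Pictures are saved under pics/ and viewed, at most 10 in all, crops included, and the job is handed in when it is done.

```bash
ls; mkdir -p pics; python3 - <<'E'
from cell import *
import cv2,numpy as np
s=observe();print(s)
for n in ["scene","wrist"]:
    cv2.imwrite(f"pics/{n}0.png",get_image(n)[:,:,::-1]);print(n,camera_params(n))
E
```

```text
pics
{'clock': 0.0, 'joints': array([-0.10260813,  0.43524727,  0.02493501,  1.57410345, -0.01158566,
        1.13401336, -0.07508521]), 'dq': array([-0.00016154,  0.00036487,  0.00018234,  0.00066063,  0.00121097,
        0.00100293, -0.00073081]), 'joint_efforts': array([ 3.89017032e-04, -6.67853522e+01,  9.84863900e-01, -3.14464223e+01,
       -6.05165795e-02,  4.27553023e-02,  1.12382318e-04]), 'position': array([ 6.24493737e-01, -3.43861624e-05,  2.36926992e-01]), 'ee_rot': array([-2.22071028e+00, -2.22069600e+00,  1.95972763e-03]), 'force': array([-0.62829193,  0.44305115,  0.01024609]), 'ft_torque': array([ 0.04667034,  0.03327305, -0.01047441]), 'gripper_force': 0.0, 'width': 1.0025951152050867}
scene {'intrinsics': array([[398.05650018,   0.        , 255.47370235],
       [  0.        , 398.05650018, 192.99519781],
       [  0.        ,   0.        ,   1.        ]]), 'eye': array([ 0.28933323, -0.78309258,  0.73339742]), 'rotation': array([-2.37237505,  0.72909238, -0.2359409 ])}
wrist {'intrinsics': array([[328.27073996,   0.        , 256.76633948],
       [  0.        , 328.27073996, 192.56766071],
       [  0.        ,   0.        ,   1.        ]]), 'T_tool_cam': array([[ 2.94700451e-04, -9.52621306e-01, -3.04158774e-01,
         8.18426571e-02],
       [ 9.99999833e-01,  4.32201150e-04, -3.84745178e-04,
         8.27928771e-06],
       [ 4.97974226e-04, -3.04158610e-01,  9.52621274e-01,
        -1.48178593e-01],
       [ 0.00000000e+00,  0.00000000e+00,  0.00000000e+00,
         1.00000000e+00]])}
```

View pics/scene0.png

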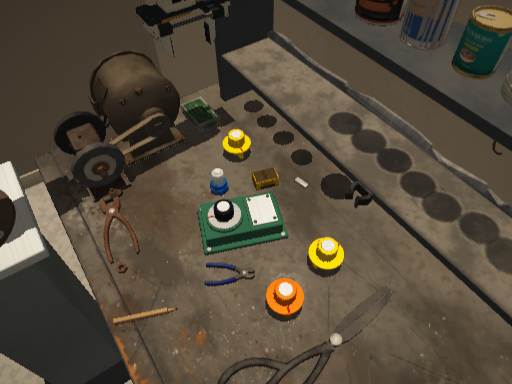

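View pics/wrist0.png

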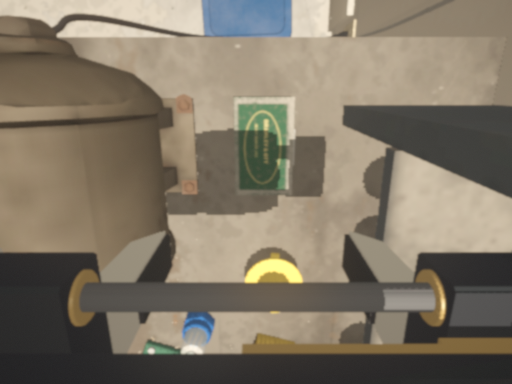

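The scene picture shows the case with its knob at about (223,209) and plate at (262,210). The bottle is at (218,181), the fuse box at (265,178) and the cutters at (230,273). The wrist camera looks past the case.

```bash
cat > h.py <<'E'
from cell import *
import cv2,numpy as np
from scipy.spatial.transform import Rotation as R
def ray(n,uv,z,s=None):
    c=camera_params(n);K=c["intrinsics"]
    if n=="wrist":
        T=np.eye(4);T[:3,:3]=R.from_rotvec(s["ee_rot"]).as_matrix();T[:3,3]=s["position"];T=T@c["T_tool_cam"];E=T[:3,3];M=T[:3,:3]
    else: E=c["eye"];M=R.from_rotvec(c["rotation"]).as_matrix()
    d=M@np.linalg.inv(K)@np.array([*uv,1.]);return E+d*(z-E[2])/d[2]
E
python3 - <<'E'
from h import *
im=cv2.imread("pics/scene0.png")[155:295,190:310]
cv2.imwrite("pics/c.png",cv2.resize(im,None,fx=4.2857,fy=4.2857,interpolation=2)[:600])
cv2.imwrite("pics/side0.png",get_image("side")[:,:,::-1])
for n,p,z in [("knob",(223,203),.079),("cap",(224,214),.051),("plate",(263,209),.047),("bottle",(218,191),0),("fuse",(265,178),.02),("cut",(230,273),.01)]:print(n,ray("scene",p,z).round(3))
E
```

```text
knob [ 0.503 -0.327  0.079]
cap [ 0.499 -0.334  0.051]
plate [ 0.576 -0.367  0.047]
bottle [ 0.537 -0.235  0.   ]
fuse [ 0.642 -0.279  0.02 ]
cut [ 0.446 -0.438  0.01 ]
```

View pics/c.png

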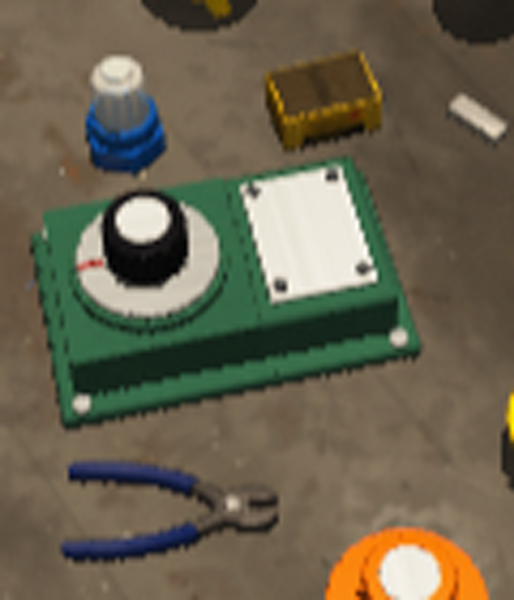

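View pics/side0.png

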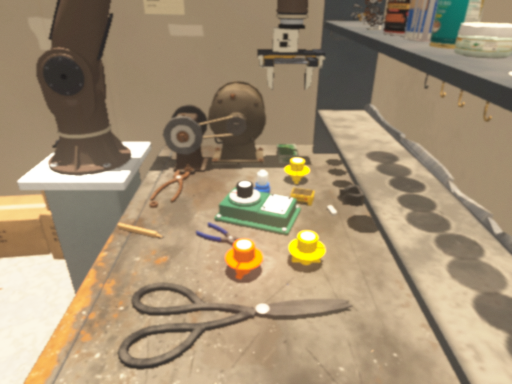

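The crop shows the knob top centre at (143,219), the flange centre at about (148,256), the red mark at (90,265), and the plate corners at (240,182), (345,160), (377,280) and (270,305). The side view shows the same layout, with free space above the case.

```bash
python3 - <<'E'
from h import *
f=lambda p,z:ray("scene",(p[0]/4.2857+189.6,p[1]/4.2857+154.6),z)
print("knob",f((143,219),.079),"flange",f((148,256),.051),"mark",f((90,265),.051))
c=[f(p,.047) for p in [(240,182),(345,160),(377,280),(270,305)]]
print(np.round(c,4))
d=c[1]-c[0]+c[2]-c[3];e=c[0]-c[3]+c[1]-c[2]
print("yaw",np.arctan2(d[1],d[0]),np.arctan2(-e[0],e[1]),"platecentre",sum(c)/4,"sizes",np.linalg.norm(d)/2,np.linalg.norm(e)/2)
for n,p,z in [("bottle",(127,150),0),("fuse",(323,75),.026)]:print(n,f(p,z))
E
```

```text
knob [ 0.49928136 -0.33296791  0.079     ] flange [ 0.49858697 -0.33463001  0.051     ] mark [ 0.47231184 -0.32315833  0.051     ]
[[ 0.5627 -0.3188  0.047 ]
 [ 0.6152 -0.3374  0.047 ]
 [ 0.5847 -0.4078  0.047 ]
 [ 0.5335 -0.3904  0.047 ]]
yaw -0.33386049395952405 -0.39780223272348847 platecentre [ 0.57400626 -0.36360036  0.047     ] sizes 0.05489848782713341 0.07696874132803758
bottle [ 0.54193953 -0.23248089  0.        ]
fuse [ 0.64992513 -0.2675069   0.026     ]
```

```bash
python3 -m pendant '[-0.042,-0.0157,0,0,0,0,0.0918,-0.042,-0.0157,0,0,0,0,0.0918,-0.042,-0.0157,0,0,0,0,0.0918,-0.042,-0.0157,0,0,0,0,0.0918,-0.042,-0.0157,0.01,0,0,0,0.0918,-0.042,-0.0157,0.02,0,0,0,0.0918,-0.042,-0.0157,0.02,0,0,0,0.0918,-0.040,-0.0157,0.01,0,0,0,0.0918,0,0,0,0,0,0,0.0918,0,0,0,0,0,0,0.0918]'; python3 - <<'E'
from h import *
s=observe();cv2.imwrite("pics/w1.png",get_image("wrist")[:,:,::-1]);print(s["position"],s["ee_rot"],s["joints"],s["clock"])
E
```

```text
clock: 1.4
position: [0.4996, -0.3334, 0.1776]
ee_rot: [-2.221, -2.221, -0.001]
force: [0.4, 0.7, -0.5]
width: 1.0
gripper_force: 0.0
[ 0.49962651 -0.33342292  0.17758381] [-2.22110901e+00 -2.22105449e+00 -8.02158749e-04] [ 0.42378532  0.4489978   0.10762424  1.71554566 -0.05690929  0.98042141
  0.55250828] 1.4
```

View pics/w1.png

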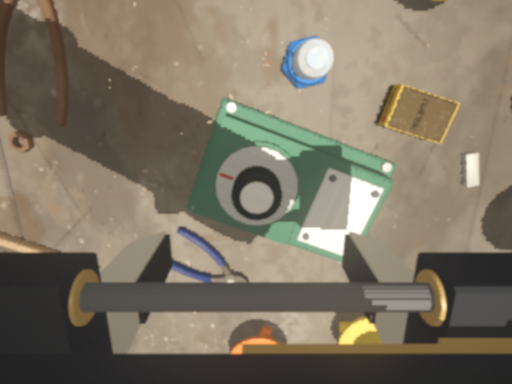

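The wrist view shows the cap nearly straight below. The flange centre is at about (256.5,185), the knob's white top at (258,197) and the red mark at (226,177). The cutters' tips are near (235,278).

```bash
python3 - <<'E'
from h import *
s=observe()
for p,z in [((256.5,185),.051),((258,197),.079),((226,177),.051),((332,178),.047),((375,194),.047),((349,247),.047),((306,236),.047)]:print(ray("wrist",p,z,s).round(4))
E
```

```text
[ 0.4998 -0.3317  0.051 ]
[ 0.5011 -0.3334  0.079 ]
[ 0.4734 -0.3246  0.051 ]
[ 0.5663 -0.3264  0.047 ]
[ 0.6057 -0.3411  0.047 ]
[ 0.5871 -0.3936  0.047 ]
[ 0.546  -0.3823  0.047 ]
```

```bash
python3 -m pendant '[0,0,0.025,0,0,0,0.0918,0,0,0.025,0,0,0,0.0918,0,0,0.025,0,0,0,0.0918,0,0,0.02,0,0,0,0.0918,0,0,0.01,0,0,0,0.0918,0,0,0.006,0,0,0,0.0918,0,0,0.002,0,0,0,0.0918,0,0,0,0,0,0,0.0918]' 50; python3 -m pendant '[0,0,0,0,0,0,0.06,0,0,0,0,0,0,0.045,0,0,0,0,0,0,0.03,0,0,0,0,0,0,0.03,0,0,0,0,0,0,0.03,0,0,0,0,0,0,0.03,0,0,0,0,0,0,0.03]' 50; python3 -c "
from cell import *
s=observe();print(s['ft_torque'],s['force'],s['joints'])"
```

```text
clock: 2.45
position: [0.4997, -0.3341, 0.0652]
ee_rot: [2.221, 2.221, 0.0]
force: [-0.2, -0.0, 0.9]
width: 1.0
gripper_force: 0.0
clock: 3.32
position: [0.4994, -0.334, 0.0647]
ee_rot: [2.221, 2.221, 0.0]
force: [-0.3, -0.1, 0.4]
width: 0.422
gripper_force: 50.0
[-0.03343264 -0.0003014  -0.04589349] [-0.26185874 -0.07092232  0.38949418] [ 0.43849655  0.58373355  0.08948688  1.81485281 -0.07264282  0.74608875
  0.5665357 ]
```

```bash
python3 -m pendant '[0,0,0,0,0,-0.04,0.03,0,0,0,0,0,-0.04,0.03,0,0,0,0,0,0,0.03]'; python3 -c "
from cell import *
s=observe();print(s['ft_torque'],s['force'])"; python3 -m pendant '[0,0,0,0,0,-0.04,0.03,0,0,0,0,0,-0.04,0.03,0,0,0,0,0,0,0.03]';  python3 -c "
from cell import *
s=observe();print(s['ft_torque'],s['force'],s['joints'][6])"
```

```text
clock: 3.7
position: [0.4996, -0.3346, 0.0648]
ee_rot: [2.13, 2.308, 0.0]
force: [2.2, -1.3, -3.4]
width: 0.425
gripper_force: 50.0
[-0.45852506 -0.47532862 -0.7853782 ] [ 2.203066   -1.33542645 -3.38686567]
clock: 4.08
position: [0.4998, -0.3358, 0.0648]
ee_rot: [2.035, 2.39, -0.001]
force: [3.5, -6.6, -5.9]
width: 0.425
gripper_force: 50.0
[-1.4278639  -0.98264878 -1.0874089 ] [ 3.47003962 -6.59390127 -5.8736571 ] 0.6953347407019197
```

Counter-clockwise meets a stop, since the moment about z goes past -0.8 N m. I'll turn back and try clockwise.

```bash
python3 -m pendant '[0,0,0,0,0,0.08,0.03,0,0,0,0,0,0.08,0.03,0,0,0,0,0,0,0.03]'; python3 -c "
from cell import *
s=observe();print(s['ft_torque'],s['force'])"; python3 -m pendant '[0,0,0,0,0,0.05,0.03,0,0,0,0,0,0.05,0.03,0,0,0,0,0,0.05,0.03,0,0,0,0,0,0,0.03]';  python3 -c "
from cell import *
s=observe();print(s['ft_torque'],s['force'],s['joints'][6])"
```

```text
clock: 4.45
position: [0.4993, -0.3336, 0.0648]
ee_rot: [-2.218, -2.224, 0.001]
force: [1.4, 0.2, 0.6]
width: 0.428
gripper_force: 50.0
[-0.0135891  -0.06559748 -0.01156637] [1.40760025 0.20471381 0.64432726]
clock: 4.95
position: [0.4995, -0.3335, 0.0648]
ee_rot: [-2.378, -2.053, -0.0]
force: [1.0, 1.0, 0.0]
width: 0.427
gripper_force: 50.0
[ 0.21703457 -0.11545366  0.07836445] [0.99488896 1.03628278 0.03167257] 0.4496125356636492
```

```bash
python3 -m pendant '[0,0,0,0,0,0.1,0.03,0,0,0,0,0,0.1,0.03,0,0,0,0,0,0.1,0.03,0,0,0,0,0,0.1,0.03,0,0,0,0,0,0.1,0.03,0,0,0,0,0,0.1,0.03,0,0,0,0,0,0,0.03]';  python3 -c "
from cell import *
s=observe();print(s['ft_torque'],s['force'],s['joints'][6])"; python3 -m pendant '[0,0,0,0,0,0.1,0.03,0,0,0,0,0,0.1,0.03,0,0,0,0,0,0.1,0.03,0,0,0,0,0,0.1,0.03,0,0,0,0,0,0.1,0.03,0,0,0,0,0,0.1,0.03,0,0,0,0,0,0.13,0.03,0,0,0,0,0,0,0.03]';  python3 - <<'E'
from h import *
s=observe();print(s['ft_torque'],s['force'],s['joints'][6]);cv2.imwrite("pics/w2.png",get_image("wrist")[:,:,::-1])
i=cv2.cvtColor(get_image("scene"),cv2.COLOR_RGB2BGR)[155:265,190:310];cv2.imwrite("pics/s2.png",cv2.resize(i,None,fx=5,fy=5,interpolation=2))
E
```

```text
clock: 5.82
position: [0.4994, -0.3339, 0.0648]
ee_rot: [-2.879, -1.258, 0.001]
force: [0.5, 0.1, 1.5]
width: 0.425
gripper_force: 50.0
[-0.01907099  0.02661599  0.01048431] [0.48145869 0.13186358 1.47797741] -0.02455762671465671
clock: 6.82
position: [0.4988, -0.3331, 0.0647]
ee_rot: [-3.137, -0.147, 0.002]
force: [-2.1, 3.8, 4.5]
width: 0.428
gripper_force: 50.0
[ 0.54782345  0.59002381 -0.05240019] [-2.1184928   3.75097762  4.54225278] -0.5974981559794771
```

View pics/s2.png

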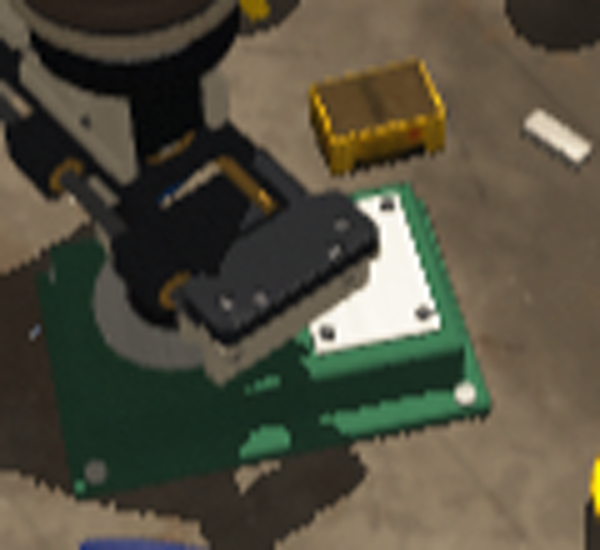

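View pics/w2.png

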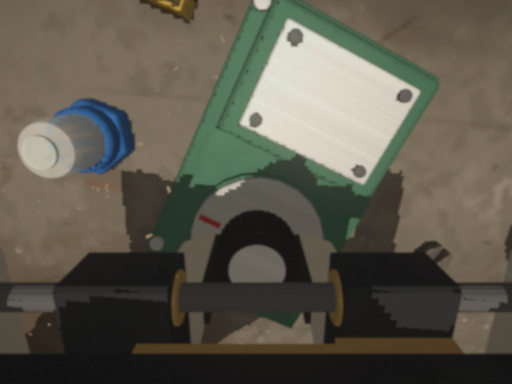

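The mark is now at (209,221) in the wrist view, so the cap has turned along with the gripper. Next I'll work out its turn relative to the case.

```bash
python3 - <<'E'
from h import *
s=observe();g=s["position"]
c=np.array([ray("wrist",p,.047,s) for p in [(290,19),(420,92),(366,186),(239,122)]])
m=ray("wrist",(209,221),.051,s)
d=c[0]-c[3]+c[1]-c[2];d2=c[1]-c[0]+c[2]-c[3]
print(c.round(4),m,"yaws",np.arctan2(d[1],d[0]),np.arctan2(d2[0],-d2[1]),"pc",c.mean(0))
v=g-m;print("cap yaw",np.arctan2(v[1],v[0]),"from pc",np.arctan2(*(c.mean(0)-g)[1::-1]),s["joints"],s["clock"])
E
```

```text
[[ 0.6119 -0.3382  0.047 ]
 [ 0.5865 -0.4047  0.047 ]
 [ 0.5373 -0.3881  0.047 ]
 [ 0.564  -0.3188  0.047 ]] [ 0.51123046 -0.30719657  0.051     ] yaws -0.35531768639824013 -0.36628501248597256 pc [ 0.57493519 -0.36245013  0.047     ]
cap yaw -2.017675538604955 from pc -0.3669603176254267 [ 0.16229418  0.62630806  0.4994197   1.84029672 -0.41105831  0.78085777
 -0.59612827] 6.925
```

The cap has turned about 1.6 rad clockwise, because it slipped slightly during the ccw test. I'll go back 0.1 rad and then lift gently.

```bash
python3 -m pendant '[0,0,0,0,0,-0.1,0.03,0,0,0,0,0,0,0.03,0,0,-0.002,0,0,0,0.03,0,0,-0.002,0,0,0,0.03,0,0,-0.002,0,0,0,0.03,0,0,0,0,0,0,0.03]' 55
```

```text
clock: 7.68
position: [0.499, -0.3339, 0.0707]
ee_rot: [-3.127, -0.299, 0.001]
force: [-3.3, 2.7, -0.1]
width: 0.423
gripper_force: 55.0
```

```bash
python3 -m pendant '[0,0,-0.006,0,0,0,0.03,0,0,-0.01,0,0,0,0.03,0,0,-0.012,0,0,0,0.03,0,0,-0.015,0,0,0,0.03,0,0,-0.015,0,0,0,0.03,0,0,-0.015,0,0,0,0.03,0,0,-0.013,0,0,0,0.03,0,0,-0.008,0,0,0,0.03,0,0,0,0,0,0,0.03,0,0,0,0,0,0,0.03]';  python3 - <<'E'
from h import *
s=observe();print(s['force'],s['position'])
i=get_image("scene")[120:270,165:315,::-1];j=get_image("side")[120:270,180:330,::-1]
cv2.imwrite("pics/s3.png",cv2.resize(np.hstack([i,j]),None,fx=2.6,fy=2.6,interpolation=2))
E
```

```text
clock: 8.93
position: [0.4991, -0.3338, 0.1643]
ee_rot: [-3.127, -0.299, 0.001]
force: [-0.4, -0.2, -1.3]
width: 0.425
gripper_force: 55.0
[-0.38743798 -0.24384582 -1.26940782] [ 0.49913818 -0.33376541  0.16425535]
```

View pics/s3.png

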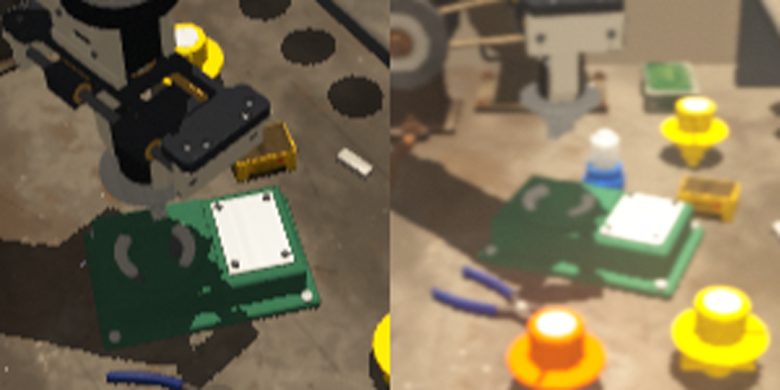

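The cap hangs level in the gripper above the open case, with its spigot clear of the opening, and the bottle, fuse box and cutters still stand where they were. The force of -1.3 N matches the weight of the cap.

```bash
python3 -c "
from cell import *
print(sign_off())"
```

```text
the job is handed in; nothing more can be done
None
```

The cap is off and the job is handed in: it hit a stop counter-clockwise, so I turned it clockwise about a quarter turn and lifted it, and the gripper holds it level about 10 cm above the opening.

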